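Check a weld and log it

TASK

Inspect the weld on the bracket with the L-shaped weld: with the fingers pointing down, slowly trace the whole bead with the fingertips, about a centimetre above it (a light brush does no harm), starting at the end beside the drilled hole, round the corner to the other end. Then press the button on the counter box all the way down to log it, let it come back up and move clear. Do not pick up or shift either bracket, and leave the other things on the bench where they are.

Things in the scene. Friction and masses are not known exactly. Their poses are not given: they have to be found in the camera images.
- corner_bracket: Bracket to inspect: loose welded steel part, 1 kg, flat on the bench, any yaw, left or right. Base plate 180 (x) x 140 (y) x 4 mm, origin at the centre of its underside, z up. On it a 115 x 95 x 4 mm plate (x -85 to 30, y -30 to 65 mm); two of its edges carry the L-shaped weld, a dark rounded bead 10 mm wide, crest 10 mm above the bench, long leg 110 mm, short leg 90 mm.
- hole (a point): Middle of the 16 mm hole through the corner bracket's base plate, at (-66,-54,4) mm in its frame, beside the free end of the weld's long leg, where tracing starts.
- stub_top (a point): Centre of the top of the upright pipe stub on the corner bracket, 34 mm in diameter, at (-45,33,43) mm in its frame: not to be gripped.
- seam0 (a point): Point on the crest of the L-shaped weld, at the start of the weld (the end beside the hole); at (-80,-30,10) mm in the corner bracket's frame. z up.
- seam1 (a point): Point on the crest of the L-shaped weld, on the long leg; at (-52.5,-30,10) mm in the corner bracket's frame. z up.
- seam2 (a point): Point on the crest of the L-shaped weld, on the long leg; at (-25,-30,10) mm in the corner bracket's frame. z up.
- seam3 (a point): Point on the crest of the L-shaped weld, on the long leg; at (2.5,-30,10) mm in the corner bracket's frame. z up.
- seam4 (a point): Point on the crest of the L-shaped weld, at the corner of the L; at (30,-30,10) mm in the corner bracket's frame. z up.
- seam5 (a point): Point on the crest of the L-shaped weld, on the short leg; at (30,0,10) mm in the corner bracket's frame. z up.
- seam6 (a point): Point on the crest of the L-shaped weld, on the short leg; at (30,30,10) mm in the corner bracket's frame. z up.
- seam7 (a point): Point on the crest of the L-shaped weld, at the far end of the weld (end of the short leg); at (30,60,10) mm in the corner bracket's frame. z up.
- straight_bracket: Another loose welded bracket, base 160 x 120 x 4 mm with a pipe stub (34 mm diameter, top 43 mm above the bench), whose weld is one straight bead: not to be inspected. Origin at the centre of its underside, any yaw.
- log_button (a joint): Travel of the counter's push button: 0 up, 0.006 m fully pressed; its spring returns it and takes about 5 N when fully down.
- log_button_top (a point): Centre of the top of the push button, a black round cap 22 mm in diameter facing up, in a small metal housing on the grey counter box (56 x 56 x 30 mm, fixed to the bench in the middle, between the brackets). Moves with the button.
- tube_offcut: Upright piece of steel tube, 42 mm diameter, 45 mm tall, in the middle on the robot's side. Loose; leave it alone.
- magnet: Yellow and steel welding magnet, about 47 x 45 x 24 mm. Loose; leave it alone.
- chip_hammer: Hammer lying on the far part of the bench. Loose; leave it alone.
- wire_brush: Brush lying on the far part of the bench. Loose; leave it alone.
- big_nut: Round steel nut blank, 32 mm diameter, 16 mm tall, near left. Loose; leave it alone.
- bar_end: Upright steel bar end, 26 mm diameter, 50 mm tall, near right. Loose; leave it alone.
- spray_can: Metal can, 60 mm diameter, 120 mm tall, far middle. Loose; leave it alone.
Not all that is in view belongs to the job. What is shaped like the corner_bracket but brown is not meant. What is shaped like the part that bears log_button but green is not meant.

How it is judged:
By the outcome, as a careful person would: the job done as asked, in the order asked, and still so for the second after the job is handed in, with the robot touching nothing.
It also fails if it takes over 51 s, if anything falls off the work surface, if the arm or the gripper's body presses on something with over 40 N, if the wrist force passes 120 N, or if a joint passes its speed limit or range.

ROBOT

A 6-joint arm with a two-finger parallel gripper is mounted at the origin on the work surface. World frame = base frame: x ahead of the robot, y to its left, z up, the work surface at z = 0. Lengths are in m, angles in rad, forces in N, time in s.
With the tool pointing down it reaches from about 0.375 to 0.9 m from the base axis. Payload 3.1 kg.
Tool frame: the origin (TCP) lies on the front face of the gripper's body, between the roots of the fingers; the fingertips stand 73 mm ahead of it and the grasp point (between the pads) lies 54 mm ahead of it (manip.tips_ahead is the distance from the TCP to the fingertips, in m); z points along the fingers, y is the line along which they close (so a half turn about z gives the same grasp; the last joint's range is limited). The gripper opens to 85 mm and grips with 20 to 120 N. Pads are 22 mm wide; open, the fingers measure 114 mm over their backs; the gripper's body (76 mm by 85 mm) begins 54 mm behind the grasp point. The pads swing forward as they close: fully open they stand 13 mm farther back than shut.
Start: joints at [-1.516, 0.527, 1.433, -0, 1.181, -0.178], TCP at [0.145, -0.608, 0.304] pointing down, gripper open.
Joint ranges: [-3.08, 3.08], [-0.75, 2.2], [0.22, 2.44], [-1.43, 4.57], [0, 2.65], [-2.85, 2.85]. Speed limits (rad/s): [2.79, 2.79, 3.14, 3.14, 3.14, 3.14].

INTERFACE

Orientations are given as a unit quaternion [x, y, z, w].
In Python, from station import sense, eyes, workorder, manip gives the robot as it stands.
- The arm moves only by the shell command python3 -m inch 'ROWS' [OPENING] [FORCE]. ROWS is JSON, a list of rows, each an object of numbers: "dx", "dy", "dz": the shift along the tool's x, y, z in cm; "wx", "wy", "wz": the turn, a rotation vector about the tool's x, y, z in degrees. In form: [{"dx": .., "dy": .., "dz": .., "wx": .., "wy": .., "wz": ..}, ...]. A call has 1 to 10 rows; each row shifts and turns the commanded pose from where the row before left it, along the tool's axes as they then stand; what a row does not reach is not made up. A row lasts 1/8 s, in which the tool goes at most 62.5 mm and 10.7 degrees, less where a joint would pass 70% of its speed; a pose out of reach is approached as far as the arm can. A call with a gripper value outside its range is refused whole. OPENING is the opening, from 0 (shut) to 1 (fully open), set as the call begins (- or left out, the last holds). The fingers move at their own pace and stop on an object; FORCE is the grip in N (left out, the last holds). Time passes only in rows, so rows that do not move let the fingers close. It gives the time, the measured TCP pose, the force, the opening and the grip force at its end, in the units of the state.
- sense(): the state, without advancing time (a new reading comes with each control period).
- eyes.snapshot(name): name is "scene" or "top" or "wrist"; returns the picture (480x640x3 uint8, red, green, blue); there is no depth.
- eyes.camera_params(name): a dict with "fx", "fy", "cx", "cy" (pixels), "D" ([k1, k2, p1, p2, k3] as OpenCV has them; the pictures are not rectified), "rvec" (rotation vector, rad) and "tvec" (3), from world to camera coordinates, as OpenCV has them. Camera axes: x right, y down, z forward; pixel columns grow to the right and rows downward; lengths in m; the calibration is good to about 2 mm. A picture is of the moment at which its call begins: read the wrist's pose just before it. camera_params takes no time and is no camera call; for the wrist camera it gives the pose at the moment of the call.
- workorder.sign_off(): hands the job in; it is judged then, once.
The state is a dict: "t": time; "q": joint angles; "qd": joint speeds; "tau": joint torques, N m; "tcp_pos": TCP position; "tool_rot": TCP orientation; "force": force on the tool from outside, world axes, zero at the start; "ft_torque": the same for the moment, N m; "finger_gap": opening from 0.0 (shut) to 1.0 (fully open); "gripper_force": force on a finger pad.
Only numpy, scipy, OpenCV 4.12 (cv2) and the standard library are available. Lean on these libraries where they do the work, as an engineer would, in place of code of your own. Each camera call takes 0.05 s, during which the arm holds its last target. There are 200 camera calls.

## Working session

There is one attempt and no reset: what is moved stays moved. The work goes in short steps, Python scripts to look and compute and a shell command to move; the robot and the scene stay as the last step left them, time stands still between calls to the robot, and variables do not carry over. Pictures are saved under pics/ and viewed, at most 10 in all, crops included, and the job is handed in when it is done.

```bash
mkdir -p pics
python3 - <<'E'
from station import sense, eyes, workorder, manip
import cv2
s=sense();print(s['t'],s['tcp_pos'],s['tool_rot'],s['finger_gap'],manip.tips_ahead)
for n in('scene','top'):
    cv2.imwrite(f'pics/{n}0.png',eyes.snapshot(n)[:,:,::-1]); print(n,eyes.camera_params(n))
E
```

```text
0.0 [ 0.14476226 -0.60741998  0.3029655 ] [ 9.93175551e-01  1.16624111e-01  4.93825663e-05 -1.06723999e-03] 0.9977480431676325 0.0726
scene {'fx': 473.7880575713306, 'fy': 473.7880575713306, 'cx': 323.64711767512586, 'cy': 244.20308902163998, 'D': array([-0.10960962,  0.        ,  0.        ,  0.        ,  0.        ]), 'rvec': array([ 2.19609761,  0.9110886 , -0.39682611]), 'tvec': array([-0.37095567, -0.26531311,  1.39453892])}
top {'fx': 522.5111875199141, 'fy': 522.5111875199141, 'cx': 327.2081036422167, 'cy': 233.59013896728644, 'D': array([0.03373345, 0.        , 0.        , 0.        , 0.        ]), 'rvec': array([ 2.13733603, -2.14373478,  0.16241421]), 'tvec': array([-0.04567842,  0.58032721,  1.13395503])}
```

View pics/top0.png

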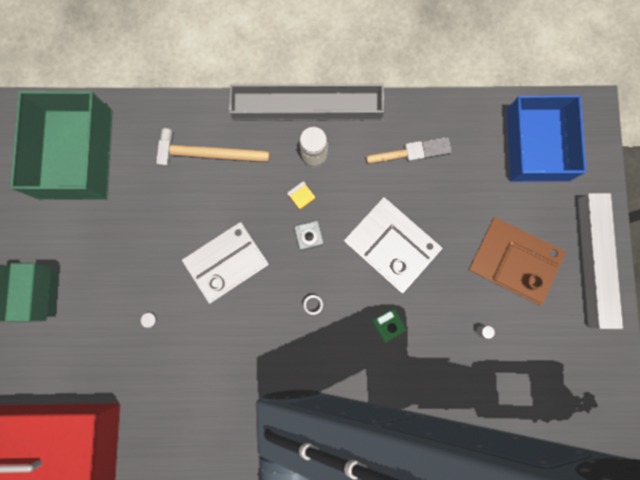

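View pics/scene0.png

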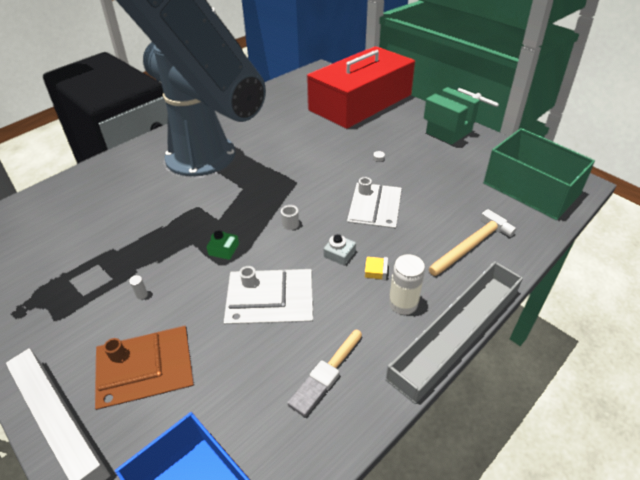

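The top view shows two L-weld brackets: a silver one at (394,246) and a brown one at (518,262). It also shows two counters: grey at (309,235) and green at (390,325). The silver bracket (hole at about (430,246)) and the grey counter between the brackets fit the description. I'll confirm in one enlarged crop.

Run:
```python
import cv2
im=cv2.imread('pics/top0.png')[190:300,290:450]
cv2.imwrite('pics/crop1.png',cv2.resize(im,None,fx=5,fy=5,interpolation=cv2.INTER_CUBIC))
```

```text
(no output)
```

View pics/crop1.png

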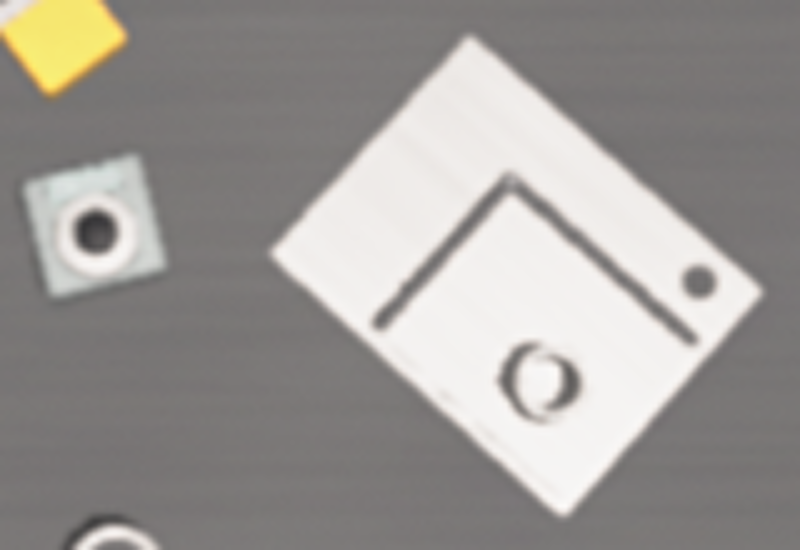

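The crop confirms the silver bracket: hole at (699,282), seam start (693,341), corner (510,182), end (379,324). The grey counter's button is at (96,231). Next I fit the bracket pose and triangulate the button.

```bash
cat > h.py <<'E'
import numpy as np,cv2
from scipy.optimize import least_squares
from scipy.spatial.transform import Rotation as R
from station import sense, eyes, workorder, manip
P={n:eyes.camera_params(n) for n in('scene','top')}
def proj(X,n):
    c=P[n];K=np.array([[c['fx'],0,c['cx']],[0,c['fy'],c['cy']],[0,0,1]])
    return cv2.projectPoints(np.array(X,float).reshape(-1,3),c['rvec'],c['tvec'],K,c['D'])[0][:,0]
SE=np.array([[-80,-30,10],[-52.5,-30,10],[-25,-30,10],[2.5,-30,10],[30,-30,10],[30,0,10],[30,30,10],[30,60,10]])/1e3
def W(p,X): return R.from_euler('z',p[2]).apply(X)+[p[0],p[1],0]
E
python3 - <<'E'
from h import *
u=np.array([[763,291],[471,36],[271,253],[563,517],[699,282],[693,341],[510,182],[379,324]],float)
u=(u+.5)/5-.5+[290,190]
X=np.array([[-90,-70,4],[90,-70,4],[90,70,4],[-90,70,4],[-66,-54,4],[-80,-30,10],[30,-30,10],[30,60,10]])/1e3
best=min((least_squares(lambda p:(proj(W(p,X),'top')-u).ravel(),[.6,0,a]) for a in(-2.5,-1,.5,2)),key=lambda r:r.cost)
p=best.x;print('pose',p,np.degrees(p[2]),'res',np.abs(best.fun).max())
print(W(p,SE).round(4)); np.save('pose.npy',p)
# scene check
us=proj(W(p,X),'scene').round(1);print('scene px',us.tolist())
def dark(n,c,r):
    g=cv2.imread(f'pics/{n}0.png',0);x,y=c;s=g[y-r:y+r+1,x-r:x+r+1]
    m=(s<70).astype('uint8');k,l,st,ce=cv2.connectedComponentsWithStats(m);i=1+st[1:,4].argmax();print(n,st[i],ce[i]+[x-r,y-r]);return ce[i]+[x-r,y-r]
bt=dark('top',(309,236),6);bs=dark('scene',(337,241),7)
b=least_squares(lambda x:np.r_[(proj(x,'top')[0]-bt),(proj(x,'scene')[0]-bs)],[.6,0,.04]);print('button',b.x,b.fun)
for z in(.035,.04,.045,.05,.055):
    q=least_squares(lambda x:proj([*x,z],'top')[0]-bt,[.6,0]).x;print(z,q,proj([*q,z],'scene')[0])
im=cv2.imread('pics/scene0.png')
a=cv2.resize(im[215:330,215:365],None,fx=5,fy=5,interpolation=cv2.INTER_CUBIC)
for x,y in us: cv2.circle(a,(int((x-215)*5+2),int((y-215)*5+2)),4,(0,0,255),1)
cv2.imwrite('pics/crop2.png',a)
E
```

```text
pose [ 0.56099698 -0.19955124  0.82823473] 47.45435467224551 res 0.6673316583231781
[[ 0.529  -0.2788  0.01  ]
 [ 0.5476 -0.2585  0.01  ]
 [ 0.5662 -0.2383  0.01  ]
 [ 0.5848 -0.218   0.01  ]
 [ 0.6034 -0.1977  0.01  ]
 [ 0.5813 -0.1774  0.01  ]
 [ 0.5592 -0.1572  0.01  ]
 [ 0.5371 -0.1369  0.01  ]]
scene px [[222.2, 322.1], [311.0, 319.2], [309.8, 268.5], [229.2, 271.2], [234.7, 315.4], [228.7, 304.6], [281.6, 302.9], [282.6, 270.9]]
top [ 3  3  6  5 16] [308.     234.8125]
scene [ 4  1  8  7 46] [337.34782609 238.23913043]
button [ 0.57688832 -0.00455236  0.04677119] [ 0.16543908  0.1386043   0.2125213  -0.03410574]
0.035 [ 0.57900055 -0.00371871] [338.43033306 242.25693135]
0.04 [ 0.57823788 -0.00391429] [338.15416499 240.53730026]
0.045 [ 0.57747521 -0.00410987] [337.87629849 238.8073746 ]
0.05 [ 0.57671254 -0.00430545] [337.59672039 237.06707733]
0.055 [ 0.57594986 -0.00450102] [337.31541741 235.3163309 ]
```

View pics/crop2.png

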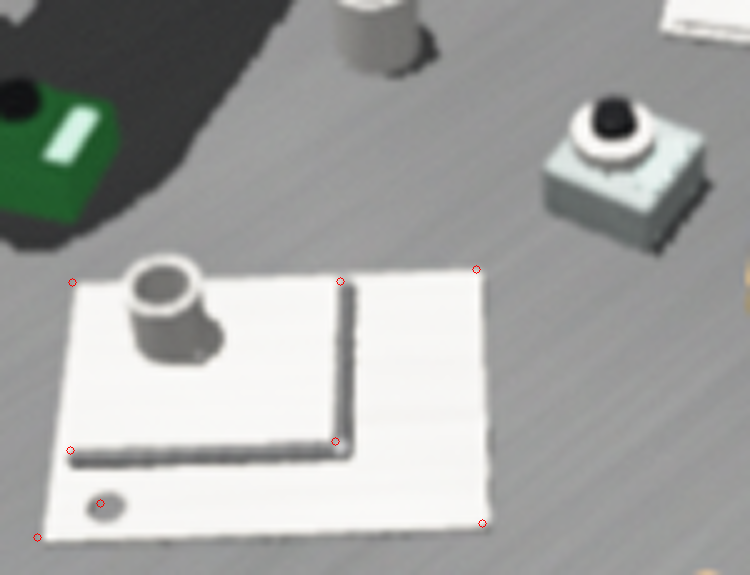

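The scene overlay agrees within about 1.3 px, or 3 mm. I'll move above the bracket with the gripper shut and refine with the wrist camera.

```bash
python3 -m inch '[{"dx":3,"dy":-1.8},{"dx":4.9,"dy":-3},{"dx":4.9,"dy":-3},{"dx":4.9,"dy":-3},{"dx":4.9,"dy":-3},{"dx":4.9,"dy":-3},{"dx":4.9,"dy":-3},{"dx":4.9,"dy":-3},{"dx":4.9,"dy":-3},{"dx":4.9,"dy":-3}]' 0
python3 -m inch '[{"wz":-8.5},{"wz":-8.5},{"wz":-8.5},{"wz":-8.5},{},{}]'
python3 - <<'E'
from h import *
s=sense();print(s['t'],s['tcp_pos'],R.from_quat(s['tool_rot']).as_matrix().round(3).tolist(),s['finger_gap'])
c=eyes.camera_params('wrist');im=eyes.snapshot('wrist');cv2.imwrite('pics/w0.png',im[:,:,::-1])
import pickle;pickle.dump(c,open('w0.pkl','wb'));print(c)
E
```

```text
0.1 [ 0.14478028 -0.60748372  0.30303747] [[0.973, 0.232, -0.0], [0.232, -0.973, 0.002], [0.0, -0.002, -1.0]] 0.9993521455877868
{'fx': 414.52385994039804, 'fy': 414.52385994039804, 'cx': 321.9053503440203, 'cy': 237.95421470967992, 'D': array([-0.02295314,  0.        ,  0.        ,  0.        ,  0.        ]), 'rvec': array([-2.25742399,  1.78368452,  0.29189219]), 'tvec': array([-0.62413755, -0.04076582,  0.38280919])}invalid input at $[0]: expected keys dx, dy, dz, wx, wy, wz
invalid input at $[0]: expected keys dx, dy, dz, wx, wy, wz
```

View pics/w0.png

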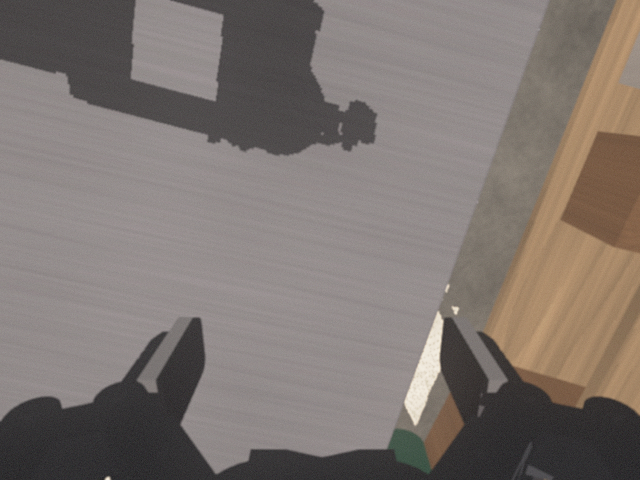

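The move was refused because every row needs all six keys, and the wrist view shows only bare bench. I'll resend with full rows.

```bash
python3 -m inch '[{"dx":3,"dy":-1.8,"dz":0,"wx":0,"wy":0,"wz":0},{"dx":4.9,"dy":-3,"dz":0,"wx":0,"wy":0,"wz":0},{"dx":4.9,"dy":-3,"dz":0,"wx":0,"wy":0,"wz":0},{"dx":4.9,"dy":-3,"dz":0,"wx":0,"wy":0,"wz":0},{"dx":4.9,"dy":-3,"dz":0,"wx":0,"wy":0,"wz":0},{"dx":4.9,"dy":-3,"dz":0,"wx":0,"wy":0,"wz":0},{"dx":4.9,"dy":-3,"dz":0,"wx":0,"wy":0,"wz":0},{"dx":4.9,"dy":-3,"dz":0,"wx":0,"wy":0,"wz":0},{"dx":4.9,"dy":-3,"dz":0,"wx":0,"wy":0,"wz":0},{"dx":4.9,"dy":-3,"dz":0,"wx":0,"wy":0,"wz":0}]' 0
python3 -m inch '[{"dx":0,"dy":0,"dz":0,"wx":0,"wy":0,"wz":-8.5},{"dx":0,"dy":0,"dz":0,"wx":0,"wy":0,"wz":-8.5},{"dx":0,"dy":0,"dz":0,"wx":0,"wy":0,"wz":-8.5},{"dx":0,"dy":0,"dz":0,"wx":0,"wy":0,"wz":-8.5},{"dx":0,"dy":0,"dz":0,"wx":0,"wy":0,"wz":0}]'
python3 - <<'E'
from h import *
s=sense();T=R.from_quat(s['tool_rot']).as_matrix();print(s['t'],s['tcp_pos'],T.round(3).tolist(),s['finger_gap'])
c=eyes.camera_params('wrist');P['wrist']=c
Rc=cv2.Rodrigues(c['rvec'])[0];C=-Rc.T@c['tvec'];print('cam in tool',T.T@(C-s['tcp_pos']),'axes in tool',(T.T@Rc.T).round(2).tolist())
p=np.load('pose.npy');print(proj(W(p,SE),'wrist').round(0).tolist(), proj([.577,-.004,.047],'wrist'))
E
```

```text
t: 1.4
tcp_pos: [0.5374, -0.2171, 0.3037]
tool_rot: [0.993, 0.117, -0.0, -0.0]
force: [0.3, -2.0, -0.8]
finger_gap: 0.002
gripper_force: 0.0
t: 2.02
tcp_pos: [0.5362, -0.2185, 0.3036]
tool_rot: [0.916, 0.401, -0.0, -0.0]
force: [-0.5, -0.1, 0.3]
finger_gap: 0.0
gripper_force: 0.0
2.025 [ 0.53615164 -0.21853915  0.3036301 ] [[0.678, 0.735, -0.001], [0.735, -0.678, 0.0], [-0.0, -0.001, -1.0]] 0.0003571765398216985
cam in tool [ 0.08111773  0.00059827 -0.07137444] axes in tool [[-0.0, -0.95, -0.32], [1.0, -0.0, -0.0], [0.0, -0.32, 0.95]]
[[360.0, 247.0], [361.0, 219.0], [361.0, 189.0], [362.0, 158.0], [363.0, 125.0], [328.0, 125.0], [293.0, 126.0], [258.0, 126.0]] [[152.25976792 -58.46346332]]
```

Run:
```python
from h import *
import pickle
c=eyes.camera_params('wrist');P['wrist']=c;im=eyes.snapshot('wrist')[:,:,::-1].copy();cv2.imwrite('pics/w1.png',im);pickle.dump(c,open('w1.pkl','wb'))
p=np.load('pose.npy')
x0,y0=200,60
a=cv2.resize(im[y0:y0+240,x0:x0+260],None,fx=2.5,fy=2.5,interpolation=cv2.INTER_CUBIC)
X=np.array([[-90,-70,4],[90,-70,4],[90,70,4],[-90,70,4],[-66,-54,4]])/1e3
for x,y in proj(W(p,np.r_[X,SE]),'wrist'): cv2.circle(a,(int((x-x0)*2.5),int((y-y0)*2.5)),4,(0,0,255),1)
cv2.imwrite('pics/w1c.png',a)
```

```text
(no output)
```

View pics/w1c.png

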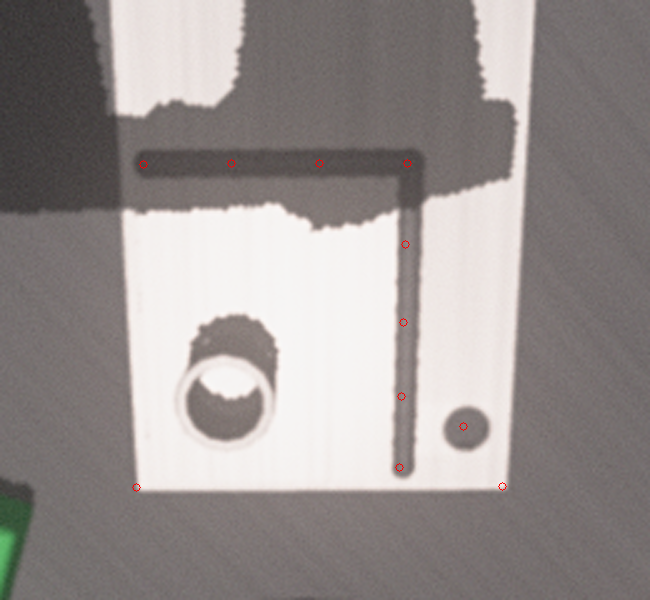

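The wrist view confirms the pose to about 1 mm: the bead sits 3 crop px right of my marks, and its start is at (402,467). I shift 1.2 mm along tool +y and descend over seam0.

```bash
python3 -m inch '[{"dx":-1,"dy":0.74,"dz":3,"wx":0,"wy":0,"wz":0},{"dx":-1,"dy":0.74,"dz":4,"wx":0,"wy":0,"wz":0},{"dx":-1,"dy":0.74,"dz":4,"wx":0,"wy":0,"wz":0},{"dx":-1,"dy":0.74,"dz":4,"wx":0,"wy":0,"wz":0},{"dx":-0.93,"dy":0.73,"dz":3,"wx":0,"wy":0,"wz":0},{"dx":0,"dy":0,"dz":2,"wx":0,"wy":0,"wz":0},{"dx":0,"dy":0,"dz":0,"wx":0,"wy":0,"wz":0},{"dx":0,"dy":0,"dz":0,"wx":0,"wy":0,"wz":0}]' 0
cat > st.py <<'E'
from h import *
s=sense();T=R.from_quat(s['tool_rot']).as_matrix();p=np.load('pose.npy')
tip=s['tcp_pos']+T[:,2]*manip.tips_ahead
S=W(p,SE)+.0012*T[:,1]*[1,1,0]
print('t',s['t'],'tip',tip.round(4),'F',np.round(s['force'],1),'tilt',T[:2,2].round(4))
for i in(0,4,7): print(i,'to seam cm (tool)',(100*T.T@(S[i]+[0,0,.01]-tip)).round(2))
b=np.array([.577,-.0045,.047]);print('button',(100*T.T@(b-tip)).round(2))
E
python3 st.py
```

```text
t: 3.08
tcp_pos: [0.5305, -0.2801, 0.1045]
tool_rot: [0.916, 0.402, 0.0, 0.0]
force: [0.7, -0.3, 0.1]
finger_gap: 0.002
gripper_force: 0.0
t 3.075 tip [ 0.5305 -0.2802  0.0319] F [ 0.7 -0.3  0.1] tilt [ 0.0009 -0.0007]
0 to seam cm (tool) [ 0.   -0.09  1.19]
4 to seam cm (tool) [11.   -0.11  1.2 ]
7 to seam cm (tool) [10.98 -9.11  1.19]
button [ 23.43 -15.26  -1.52]
```

```bash
python3 -m inch '[{"dx":-0.1,"dy":-0.1,"dz":0.6,"wx":0,"wy":0,"wz":0},{"dx":0,"dy":0,"dz":0.6,"wx":0,"wy":0,"wz":0},{"dx":0,"dy":0,"dz":0,"wx":0,"wy":0,"wz":0},{"dx":0,"dy":0,"dz":0,"wx":0,"wy":0,"wz":0},{"dx":0,"dy":0,"dz":0,"wx":0,"wy":0,"wz":0},{"dx":0,"dy":0,"dz":0,"wx":0,"wy":0,"wz":0}]' 0 >/dev/null
python3 st.py
python3 -m inch '[{"dx":0.22,"dy":0,"dz":0,"wx":0,"wy":0,"wz":0},{"dx":0.22,"dy":0,"dz":0,"wx":0,"wy":0,"wz":0},{"dx":0.22,"dy":0,"dz":0,"wx":0,"wy":0,"wz":0},{"dx":0.22,"dy":0,"dz":0,"wx":0,"wy":0,"wz":0},{"dx":0.22,"dy":0,"dz":0,"wx":0,"wy":0,"wz":0},{"dx":0.22,"dy":0,"dz":0,"wx":0,"wy":0,"wz":0},{"dx":0.22,"dy":0,"dz":0,"wx":0,"wy":0,"wz":0},{"dx":0.22,"dy":0,"dz":0,"wx":0,"wy":0,"wz":0},{"dx":0.22,"dy":0,"dz":0,"wx":0,"wy":0,"wz":0},{"dx":0.22,"dy":0,"dz":0,"wx":0,"wy":0,"wz":0}]' >/dev/null
python3 st.py
```

```text
t 3.825 tip [ 0.5288 -0.2801  0.0194] F [ 0.6 -0.4 -0.1] tilt [ 0.0002 -0.0002]
0 to seam cm (tool) [ 0.11  0.05 -0.06]
4 to seam cm (tool) [11.11  0.04 -0.06]
7 to seam cm (tool) [11.1  -8.96 -0.06]
button [ 23.55 -15.1   -2.76]
t 5.075 tip [ 0.5437 -0.2637  0.0193] F [ 0.1 -0.3  0.4] tilt [ 0. -0.]
0 to seam cm (tool) [-2.1   0.06 -0.07]
4 to seam cm (tool) [ 8.9   0.05 -0.07]
7 to seam cm (tool) [ 8.89 -8.95 -0.07]
button [ 21.33 -15.09  -2.77]
```

Tracking is good: tips 9–10 mm above the bead and within 0.6 mm laterally. I continue to the corner.

```bash
python3 -m inch '[{"dx":0.22,"dy":0.05,"dz":-0.05,"wx":0,"wy":0,"wz":0},{"dx":0.22,"dy":0,"dz":0,"wx":0,"wy":0,"wz":0},{"dx":0.22,"dy":0,"dz":0,"wx":0,"wy":0,"wz":0},{"dx":0.22,"dy":0,"dz":0,"wx":0,"wy":0,"wz":0},{"dx":0.22,"dy":0,"dz":0,"wx":0,"wy":0,"wz":0},{"dx":0.22,"dy":0,"dz":0,"wx":0,"wy":0,"wz":0},{"dx":0.22,"dy":0,"dz":0,"wx":0,"wy":0,"wz":0},{"dx":0.22,"dy":0,"dz":0,"wx":0,"wy":0,"wz":0},{"dx":0.22,"dy":0,"dz":0,"wx":0,"wy":0,"wz":0},{"dx":0.22,"dy":0,"dz":0,"wx":0,"wy":0,"wz":0}]' >/dev/null
python3 -m inch '[{"dx":0.22,"dy":0,"dz":0,"wx":0,"wy":0,"wz":0},{"dx":0.22,"dy":0,"dz":0,"wx":0,"wy":0,"wz":0},{"dx":0.22,"dy":0,"dz":0,"wx":0,"wy":0,"wz":0},{"dx":0.22,"dy":0,"dz":0,"wx":0,"wy":0,"wz":0},{"dx":0.22,"dy":0,"dz":0,"wx":0,"wy":0,"wz":0},{"dx":0.22,"dy":0,"dz":0,"wx":0,"wy":0,"wz":0},{"dx":0.22,"dy":0,"dz":0,"wx":0,"wy":0,"wz":0},{"dx":0.22,"dy":0,"dz":0,"wx":0,"wy":0,"wz":0},{"dx":0.22,"dy":0,"dz":0,"wx":0,"wy":0,"wz":0},{"dx":0.22,"dy":0,"dz":0,"wx":0,"wy":0,"wz":0}]' >/dev/null
python3 -m inch '[{"dx":0.22,"dy":0,"dz":0,"wx":0,"wy":0,"wz":0},{"dx":0.22,"dy":0,"dz":0,"wx":0,"wy":0,"wz":0},{"dx":0.22,"dy":0,"dz":0,"wx":0,"wy":0,"wz":0},{"dx":0.22,"dy":0,"dz":0,"wx":0,"wy":0,"wz":0},{"dx":0.22,"dy":0,"dz":0,"wx":0,"wy":0,"wz":0},{"dx":0.22,"dy":0,"dz":0,"wx":0,"wy":0,"wz":0},{"dx":0.22,"dy":0,"dz":0,"wx":0,"wy":0,"wz":0},{"dx":0.22,"dy":0,"dz":0,"wx":0,"wy":0,"wz":0},{"dx":0.22,"dy":0,"dz":0,"wx":0,"wy":0,"wz":0},{"dx":0.22,"dy":0,"dz":0,"wx":0,"wy":0,"wz":0}]' >/dev/null
python3 st.py
```

```text
t 8.825 tip [ 0.5887 -0.2155  0.0198] F [ 0.3  0.1 -0.5] tilt [ 0. -0.]
0 to seam cm (tool) [-8.7   0.01 -0.02]
4 to seam cm (tool) [ 2.3   0.   -0.02]
7 to seam cm (tool) [ 2.29 -9.   -0.02]
button [ 14.74 -15.14  -2.72]
```

```bash
python3 -m inch '[{"dx":0.23,"dy":0,"dz":0,"wx":0,"wy":0,"wz":0},{"dx":0.23,"dy":0,"dz":0,"wx":0,"wy":0,"wz":0},{"dx":0.23,"dy":0,"dz":0,"wx":0,"wy":0,"wz":0},{"dx":0.23,"dy":0,"dz":0,"wx":0,"wy":0,"wz":0},{"dx":0.23,"dy":0,"dz":0,"wx":0,"wy":0,"wz":0},{"dx":0.23,"dy":0,"dz":0,"wx":0,"wy":0,"wz":0},{"dx":0.23,"dy":0,"dz":0,"wx":0,"wy":0,"wz":0},{"dx":0.23,"dy":0,"dz":0,"wx":0,"wy":0,"wz":0},{"dx":0.23,"dy":0,"dz":0,"wx":0,"wy":0,"wz":0},{"dx":0.23,"dy":0,"dz":0,"wx":0,"wy":0,"wz":0}]' >/dev/null
python3 -m inch '[{"dx":0,"dy":0,"dz":0,"wx":0,"wy":0,"wz":0},{"dx":0,"dy":-0.2,"dz":0,"wx":0,"wy":0,"wz":0},{"dx":0,"dy":-0.2,"dz":0,"wx":0,"wy":0,"wz":0},{"dx":0,"dy":-0.2,"dz":0,"wx":0,"wy":0,"wz":0},{"dx":0,"dy":-0.2,"dz":0,"wx":0,"wy":0,"wz":0},{"dx":0,"dy":-0.2,"dz":0,"wx":0,"wy":0,"wz":0},{"dx":0,"dy":-0.2,"dz":0,"wx":0,"wy":0,"wz":0},{"dx":0,"dy":-0.2,"dz":0,"wx":0,"wy":0,"wz":0},{"dx":0,"dy":-0.2,"dz":0,"wx":0,"wy":0,"wz":0},{"dx":0,"dy":-0.2,"dz":0,"wx":0,"wy":0,"wz":0}]' >/dev/null
python3 -m inch '[{"dx":0,"dy":-0.24,"dz":0,"wx":0,"wy":0,"wz":0},{"dx":0,"dy":-0.24,"dz":0,"wx":0,"wy":0,"wz":0},{"dx":0,"dy":-0.24,"dz":0,"wx":0,"wy":0,"wz":0},{"dx":0,"dy":-0.24,"dz":0,"wx":0,"wy":0,"wz":0},{"dx":0,"dy":-0.24,"dz":0,"wx":0,"wy":0,"wz":0},{"dx":0,"dy":-0.24,"dz":0,"wx":0,"wy":0,"wz":0},{"dx":0,"dy":-0.24,"dz":0,"wx":0,"wy":0,"wz":0},{"dx":0,"dy":-0.24,"dz":0,"wx":0,"wy":0,"wz":0},{"dx":0,"dy":-0.24,"dz":0,"wx":0,"wy":0,"wz":0},{"dx":0,"dy":-0.24,"dz":0,"wx":0,"wy":0,"wz":0}]' >/dev/null
python3 st.py
```

```text
t 12.575 tip [ 0.5731 -0.1701  0.0198] F [ 0.6  0.4 -0.7] tilt [-0.0001  0.    ]
0 to seam cm (tool) [-10.98   4.23  -0.02]
4 to seam cm (tool) [ 0.02  4.22 -0.02]
7 to seam cm (tool) [ 0.01 -4.78 -0.02]
button [ 12.45 -10.93  -2.72]
```

```bash
python3 -m inch '[{"dx":0,"dy":-0.24,"dz":0,"wx":0,"wy":0,"wz":0},{"dx":0,"dy":-0.24,"dz":0,"wx":0,"wy":0,"wz":0},{"dx":0,"dy":-0.24,"dz":0,"wx":0,"wy":0,"wz":0},{"dx":0,"dy":-0.24,"dz":0,"wx":0,"wy":0,"wz":0},{"dx":0,"dy":-0.24,"dz":0,"wx":0,"wy":0,"wz":0},{"dx":0,"dy":-0.24,"dz":0,"wx":0,"wy":0,"wz":0},{"dx":0,"dy":-0.24,"dz":0,"wx":0,"wy":0,"wz":0},{"dx":0,"dy":-0.24,"dz":0,"wx":0,"wy":0,"wz":0},{"dx":0,"dy":-0.24,"dz":0,"wx":0,"wy":0,"wz":0},{"dx":0,"dy":-0.24,"dz":0,"wx":0,"wy":0,"wz":0}]' >/dev/null
python3 -m inch '[{"dx":0,"dy":-0.24,"dz":0,"wx":0,"wy":0,"wz":0},{"dx":0,"dy":-0.24,"dz":0,"wx":0,"wy":0,"wz":0},{"dx":0,"dy":-0.24,"dz":0,"wx":0,"wy":0,"wz":0},{"dx":0,"dy":-0.24,"dz":0,"wx":0,"wy":0,"wz":0},{"dx":0,"dy":-0.24,"dz":0,"wx":0,"wy":0,"wz":0},{"dx":0,"dy":-0.24,"dz":0,"wx":0,"wy":0,"wz":0},{"dx":0,"dy":-0.24,"dz":0,"wx":0,"wy":0,"wz":0},{"dx":0,"dy":-0.24,"dz":0,"wx":0,"wy":0,"wz":0},{"dx":0,"dy":-0.24,"dz":0,"wx":0,"wy":0,"wz":0},{"dx":0,"dy":-0.24,"dz":0,"wx":0,"wy":0,"wz":0}]' >/dev/null
python3 -m inch '[{"dx":0,"dy":-0.1,"dz":0,"wx":0,"wy":0,"wz":0},{"dx":0,"dy":0,"dz":0,"wx":0,"wy":0,"wz":0},{"dx":0,"dy":0,"dz":0,"wx":0,"wy":0,"wz":0}]' >/dev/null
python3 st.py
python3 -m inch '[{"dx":0,"dy":0,"dz":-3,"wx":0,"wy":0,"wz":0},{"dx":0,"dy":0,"dz":-4,"wx":0,"wy":0,"wz":0},{"dx":2,"dy":-1.5,"dz":-2,"wx":0,"wy":0,"wz":0},{"dx":3,"dy":-2.5,"dz":0,"wx":0,"wy":0,"wz":0},{"dx":2.5,"dy":-2,"dz":0,"wx":0,"wy":0,"wz":0},{"dx":0,"dy":0,"dz":0,"wx":0,"wy":0,"wz":0},{"dx":0,"dy":0,"dz":0,"wx":0,"wy":0,"wz":0}]' >/dev/null
python3 st.py
python3 - <<'E'
from h import *
import pickle
c=eyes.camera_params('wrist');P['wrist']=c;im=eyes.snapshot('wrist')[:,:,::-1].copy();cv2.imwrite('pics/w2.png',im);pickle.dump(c,open('w2.pkl','wb'))
t=np.linspace(0,6.28,60);b=[.577,-.0045,.047]
for k in t: cv2.circle(im,tuple(int(v) for v in proj([b[0]+.011*np.cos(k),b[1]+.011*np.sin(k),b[2]],'wrist')[0]),1,(0,0,255),-1)
cv2.imwrite('pics/w2o.png',im);print(proj(b,'wrist'))
E
```

```text
t 15.45 tip [ 0.5373 -0.1372  0.0199] F [0.9 0.2 0.1] tilt [ 0.0003 -0.0001]
0 to seam cm (tool) [-1.099e+01  9.090e+00 -1.000e-02]
4 to seam cm (tool) [ 0.01  9.08 -0.01]
7 to seam cm (tool) [ 0.    0.08 -0.01]
button [12.45 -6.06 -2.72]
t 16.325 tip [ 0.544  -0.0416  0.1098] F [ 0.4 -0.4 -0. ] tilt [ 0.0004 -0.0005]
0 to seam cm (tool) [-18.48  15.06   9.  ]
4 to seam cm (tool) [-7.48 15.05  8.99]
7 to seam cm (tool) [-7.48  6.05  8.99]
button [ 4.96 -0.09  6.28]
[[319.17008331 166.84825511]]
```

View pics/w2o.png

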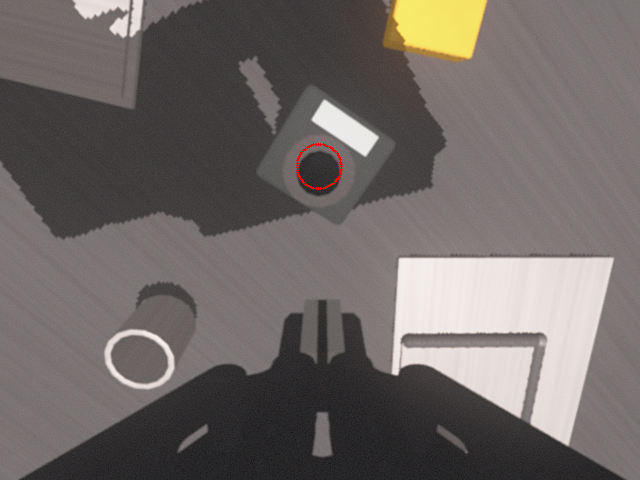

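The wrist view shows the grey counter's cap centred near (319,172), about 5 px (2 mm) below my mark. I'll triangulate over three cameras.

Run:
```python
from h import *
import pickle
P['wrist']=pickle.load(open('w2.pkl','rb'))
g=cv2.imread('pics/w2.png',0)[130:215,280:360]
print(g[10:75:4,39].tolist(),g[42,5:75:4].tolist())
o={'top':(309.0,236.1),'scene':(337.7,237.3),'wrist':(319,172)}
b=least_squares(lambda x:np.concatenate([(proj(x,n)[0]-v) for n,v in o.items()]),[.6,0,.04]);print(b.x,b.fun)
b2=least_squares(lambda x:np.concatenate([(proj(x,n)[0]-o[n]) for n in('wrist','scene')]),[.6,0,.04]);print(b2.x)
s=sense();T=R.from_quat(s['tool_rot']).as_matrix();tip=s['tcp_pos']+T[:,2]*manip.tips_ahead
print((100*T.T@(b.x-tip)).round(2))
```

```text
[114, 115, 109, 51, 56, 62, 47, 51, 47, 44, 49, 40, 45, 42, 90, 107, 109] [105, 106, 111, 69, 49, 52, 46, 43, 50, 42, 54, 50, 49, 51, 101, 108, 114, 113]
[ 0.57547559 -0.00599345  0.04940819] [-0.23949932 -0.70548943 -1.02720545  0.05988409 -0.07379774 -0.08430307]
[ 0.57566536 -0.00588317  0.05032931]
[ 4.78 -0.13  6.04]
```

```bash
python3 -m inch '[{"dx":1.5,"dy":-0.05,"dz":0,"wx":0,"wy":0,"wz":0},{"dx":1.75,"dy":-0.05,"dz":1,"wx":0,"wy":0,"wz":0},{"dx":1.5,"dy":-0.03,"dz":2,"wx":0,"wy":0,"wz":0},{"dx":0,"dy":0,"dz":1.5,"wx":0,"wy":0,"wz":0},{"dx":0,"dy":0,"dz":0.6,"wx":0,"wy":0,"wz":0},{"dx":0,"dy":0,"dz":0,"wx":0,"wy":0,"wz":0},{"dx":0,"dy":0,"dz":0,"wx":0,"wy":0,"wz":0}]'; python3 st.py|head -1
python3 -m inch '[{"dx":0,"dy":0,"dz":0.4,"wx":0,"wy":0,"wz":0},{"dx":0,"dy":0,"dz":0.2,"wx":0,"wy":0,"wz":0},{"dx":0,"dy":0,"dz":0.2,"wx":0,"wy":0,"wz":0},{"dx":0,"dy":0,"dz":0,"wx":0,"wy":0,"wz":0}]'
```

```text
t: 17.25
tcp_pos: [0.5751, -0.0058, 0.1318]
tool_rot: [0.916, 0.402, 0.0, 0.0]
force: [0.3, -0.2, -0.2]
finger_gap: -0.002
gripper_force: 0.0
t 17.25 tip [ 0.5752 -0.0058  0.0592] F [ 0.3 -0.2 -0.2] tilt [ 0.0007 -0.0002]
t: 17.75
tcp_pos: [0.575, -0.0055, 0.1235]
tool_rot: [0.916, 0.402, -0.0, 0.0]
force: [-0.6, -0.7, 1.5]
finger_gap: 0.002
gripper_force: 1.0
```

```bash
for i in 1; do python3 -m inch '[{"dx":0,"dy":0,"dz":0.2,"wx":0,"wy":0,"wz":0},{"dx":0,"dy":0,"dz":0,"wx":0,"wy":0,"wz":0}]'|sed -n '2p;4p'; done
python3 -m inch '[{"dx":0,"dy":0,"dz":0.2,"wx":0,"wy":0,"wz":0},{"dx":0,"dy":0,"dz":0,"wx":0,"wy":0,"wz":0}]'|sed -n '2p;4p'
python3 -m inch '[{"dx":0,"dy":0,"dz":0.1,"wx":0,"wy":0,"wz":0},{"dx":0,"dy":0,"dz":0,"wx":0,"wy":0,"wz":0}]'|sed -n '2p;4p'
```

```text
tcp_pos: [0.575, -0.0054, 0.1215]
force: [-0.6, -0.0, 3.7]
tcp_pos: [0.575, -0.0054, 0.1195]
force: [-2.1, -1.1, 4.4]
tcp_pos: [0.575, -0.0055, 0.1187]
force: [-1.1, -1.4, 6.4]
```

```bash
python3 -m inch '[{"dx":0,"dy":0,"dz":0.1,"wx":0,"wy":0,"wz":0},{"dx":0,"dy":0,"dz":0,"wx":0,"wy":0,"wz":0}]'|sed -n '2p;4p'
python3 -m inch '[{"dx":0,"dy":0,"dz":0.05,"wx":0,"wy":0,"wz":0},{"dx":0,"dy":0,"dz":0,"wx":0,"wy":0,"wz":0}]'|sed -n '2p;4p'
```

```text
tcp_pos: [0.575, -0.0055, 0.1186]
force: [-3.0, -2.0, 10.6]
tcp_pos: [0.575, -0.0055, 0.1185]
force: [-3.0, -0.6, 14.3]
```

The button has bottomed: z has stopped at 0.1185 and the force rises well past the 5 N spring. I hold briefly, then release and move clear.

```bash
python3 -m inch '[{"dx":0,"dy":0,"dz":0.05,"wx":0,"wy":0,"wz":0},{"dx":0,"dy":0,"dz":0,"wx":0,"wy":0,"wz":0},{"dx":0,"dy":0,"dz":0,"wx":0,"wy":0,"wz":0}]'|sed -n '2p;4p'
python3 -m inch '[{"dx":0,"dy":0,"dz":-0.3,"wx":0,"wy":0,"wz":0},{"dx":0,"dy":0,"dz":-0.5,"wx":0,"wy":0,"wz":0},{"dx":0,"dy":0,"dz":-1,"wx":0,"wy":0,"wz":0},{"dx":0,"dy":0,"dz":-3,"wx":0,"wy":0,"wz":0},{"dx":0,"dy":0,"dz":-4,"wx":0,"wy":0,"wz":0},{"dx":0,"dy":0,"dz":-4,"wx":0,"wy":0,"wz":0},{"dx":-2,"dy":0,"dz":-3,"wx":0,"wy":0,"wz":0},{"dx":-3,"dy":0,"dz":0,"wx":0,"wy":0,"wz":0},{"dx":0,"dy":0,"dz":0,"wx":0,"wy":0,"wz":0},{"dx":0,"dy":0,"dz":0,"wx":0,"wy":0,"wz":0}]'
python3 - <<'E'
from h import *
im=eyes.snapshot('scene')[:,:,::-1];cv2.imwrite('pics/scene1.png',im)
a=cv2.imread('pics/scene0.png');cv2.imwrite('pics/cmp.png',np.vstack([cv2.resize(x[200:340,200:460],None,fx=2,fy=2) for x in(a,im)]))
E
```

```text
tcp_pos: [0.575, -0.0055, 0.1184]
force: [-3.5, -1.5, 17.5]
t: 20.62
tcp_pos: [0.5414, -0.0419, 0.2743]
tool_rot: [0.916, 0.402, 0.0, -0.0]
force: [1.0, 0.7, 0.0]
finger_gap: 0.002
gripper_force: 0.0
```

View pics/cmp.png

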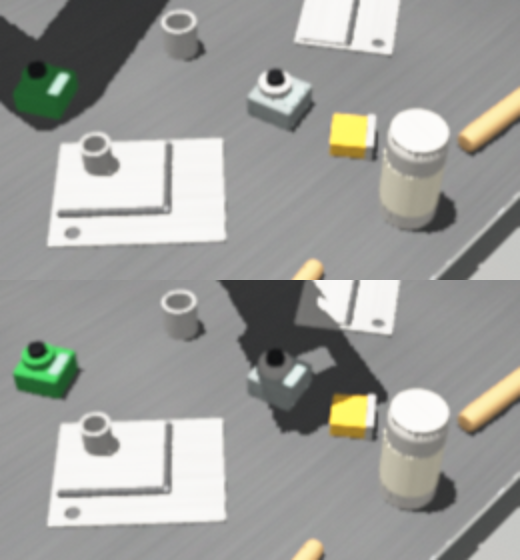

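Comparing before (top) and after (bottom), nothing has moved. The button at (275,357) is back up and the arm is clear.

```bash
python3 -c "
from station import workorder
print(workorder.sign_off())"
```

```text
the job is handed in; nothing more can be done
None
```

I traced the whole L-shaped weld from the hole end, with the fingertips about 1 cm above it. I then pressed the grey counter's button fully down, and it came back up. The arm moved clear, nothing near the brackets or counter shifted in the after picture, and I handed the job in at about 20.7 s of the 51 s limit.

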